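Load the warming station under its swing-arm heat lamp

ROBOT

A 6-joint arm with a two-finger parallel gripper is mounted at the origin on the work surface. World frame = base frame: x ahead of the robot, y to its left, z up, the work surface at z = 0. Lengths are in mm, angles in rad, forces in N, time in s.
With the tool pointing down it reaches from about 400 to 925 mm from the base axis. Payload 12.5 kg.
Tool frame: the origin (TCP) lies midway between the tips of the shut fingers; the grasp point (between the pads) lies 19 mm behind it; z points along the fingers, y is the line along which they close (so a half turn about z gives the same grasp; the last joint's range is limited). The gripper opens to 95 mm and grips with 3 to 60 N. Pads are 20 mm wide; open, the fingers measure 119 mm over their backs; the gripper's body (75 mm by 180 mm) begins 59 mm behind the grasp point.
Start: joints at [1.222, 0.491, 1.559, -0, 1.092, -0.106], TCP at [150.246, 606.693, 181.261] pointing down, gripper open.
Joint ranges: [-3.1, 3.1], [-0.84, 2.19], [0.05, 2.79], [-1.13, 4.28], [0.06, 2.93], [-2.69, 2.69]. Speed limits (rad/s): [2.22, 2.22, 2.79, 3.14, 3.14, 3.14].

INTERFACE

Orientations are given as [roll, pitch, yaw] about the fixed x, y, z axes, in that order (R = Rz(yaw) Ry(pitch) Rx(roll)).
In Python, from cell import env gives the robot as it stands.
- The arm moves only by the tool carry_out, never from a script. Its argument "series" is a list of rows, each a list of 4 numbers: the shift along the world's x, y, z normalised to -1 to 1, where 1 is 5 cm, then the turn about the world's z normalised to -1 to 1, where 1 is 6 degrees. In form: [[x, y, z, turn], ...]. A call has exactly 5 rows; each row shifts and turns the commanded pose from where the row before left it; what a row does not reach is not made up. A row lasts 1/10 s, in which the tool goes at most 50 mm and 8.59 degrees, less where a joint would pass 70% of its speed; a pose out of reach is approached as far as the arm can. A call with a number of a shift or a turn outside -1 to 1 is refused whole. A call with a gripper value outside its range is refused whole. "fingers" is the closure, from -1 (fully open) to 1 (shut), set as the call begins (left out, the last holds). The fingers move at their own pace and stop on an object; the grip force is fixed at half the most. Time passes only in rows, so rows that do not move let the fingers close, or fill a call up. It gives the time, the measured TCP pose, the force, the opening and the grip force at its end, in the units of the state.
- env.state(): the state, without advancing time (a new reading comes with each control period).
- env.read_camera(name): name is "scene" or "top" or "wrist"; returns the picture (384x512x3 uint8, red, green, blue); there is no depth.
- env.calibration(name): a dict with "K" (3x3 intrinsics, pixels), "pose" (4x4, takes a point from camera to world coordinates). Camera axes: x right, y down, z forward; pixel columns grow to the right and rows downward; lengths in mm; the calibration is good to about 2 mm. A picture is of the moment at which its call begins: read the wrist's pose just before it. calibration takes no time and is no camera call; for the wrist camera it gives the pose at the moment of the call.
- env.job_done(): hands the job in; it is judged then, once.
Trained networks look in the newest picture that a camera, given by its name, has taken for a name from the list of things; names that differ only in an ending like _2 or _b are one class to them, and where a whole thing is asked for, a point or a joint stands for the part that bears it (a point fixed in the world has none). Each returns a list of dicts, best first, with "conf" (0 to 1); they miss things now and then, are a little off and sometimes report something else, mostly with a low value. They report only what shows in the picture. A call takes as long as a camera call. They do not tell look-alikes from the thing itself.
- env.look_for(camera, label): "position" ([row, column] as shares, 0 to 1, of the picture: columns of its width, rows of its height, amid what is visible of it).
The state is a dict: "t": time; "joints": joint angles; "qvel": joint speeds; "tau": joint torques, N m; "eef_pos": TCP position; "tcp_rot": TCP orientation; "ft_force": force on the tool from outside, world axes, zero at the start; "moment": the same for the moment, N m; "opening": opening from 0.0 (shut) to 1.0 (fully open); "grip_force": force on a finger pad.
Only numpy, scipy, OpenCV 4.12 (cv2) and the standard library are available. Lean on these libraries where they do the work, as an engineer would, in place of code of your own. Each camera call takes 0.05 s, during which the arm holds its last target. There are 200 camera calls.

TASK

First take the heat lamp by the black grip on its top and swing it gently to the robot's left, until its shade no longer hangs over any part of the dark warming plate. Then set the blue-lidded tub upright in the blue tray and the yellow-lidded tub upright in the yellow tray, flat on the tray floor, putting them down rather than dropping them. Finally swing the lamp gently back and leave it centred over the warming plate, between the two trays; leave the white-lidded tub and everything else where it stands.

Things in the scene. Friction and masses are not known exactly. Their poses are not given: they have to be found in the camera images.
- warmer: the warming station, fixed: dark plate 200 mm (x) x 310 mm (y), 20 mm thick, carrying the two trays side by side along y; the lamp post (28 mm thick) stands at x = 170, y = 170 mm in this frame. Origin at the centre of the plate on the table surface; z up.
- plate_centre (a point): middle of the top of the warming plate, midway between the two trays, 20 mm above the table.
- lamp (a joint): angle of the lamp arm about the vertical post, rad: 0 with the lamp centred over the plate, growing as the lamp swings to the robot's left (clockwise seen from above), stops at -0.4 and 1.5. It turns stiffly and stays where it is left.
- lamp_grip (a point): on the lamp axis, mid-height of the free part of the upright black round grip on top of the heat lamp (grip 28 mm thick, from 257 to 315 mm above the table; this point at 290 mm). Below it hang the copper shade, 130 mm across at its mouth, from 175 mm to 257 mm above the table, and the level steel arm (16 mm thick, 245 mm above the table) to the post.
- lamp_pivot (a point): on the vertical hinge axis of the lamp arm, at the height of lamp_grip (290 mm); the grip moves round it on a circle of 240 mm radius.
- tub_blue: sealed food tub with a blue lid, standing upright, not fixed: grey body 110 x 50 mm, 50 mm tall, topped by the blue lid 116 x 56 mm, 18 mm deep (lid sides from 47 to 65 mm above the underside; a 2 mm raised panel on top). 0.2 to 0.35 kg. Origin at the centre of its underside; x along its length, y across (grip across the 56 mm lid), z up.
- tub_yellow: sealed food tub with a yellow lid, standing upright, not fixed: grey body 110 x 50 mm, 50 mm tall, topped by the yellow lid 116 x 56 mm, 18 mm deep (lid sides from 47 to 65 mm above the underside; a 2 mm raised panel on top). 0.2 to 0.35 kg. Origin at the centre of its underside; x along its length, y across (grip across the 56 mm lid), z up.
- tub_white: sealed food tub with a white lid, standing upright, not fixed: grey body 110 x 50 mm, 50 mm tall, topped by the white lid 116 x 56 mm, 18 mm deep (lid sides from 47 to 65 mm above the underside; a 2 mm raised panel on top). 0.2 to 0.35 kg. Origin at the centre of its underside; x along its length, y across (grip across the 56 mm lid), z up. Not part of the job.
- tray_blue: open blue tray fixed on the warming plate, 180 x 135 mm outside, 30 mm tall, walls and floor 4 to 5 mm. Origin at the centre of its underside (20 mm above the table); x along its 180 mm side, z up. Which of the two trays is on which side varies.
- tray_yellow: open yellow tray fixed on the warming plate, 180 x 135 mm outside, 30 mm tall, walls and floor 4 to 5 mm. Origin at the centre of its underside (20 mm above the table); x along its 180 mm side, z up. Which of the two trays is on which side varies.
- spice_jar: amber jar with a red cap, 72 mm across, 100 mm tall, loose bystander; origin at the centre of its underside.
- can: food can with a paper label, 74 mm across, 110 mm tall, loose bystander; origin at the centre of its underside.
- spoon: metal spoon, 200 mm long, lying, loose bystander; origin near its middle, on the table.
- butter_carton: cardboard carton 120 x 65 x 65 mm, loose bystander; origin at the centre of its underside.
Not all that is in view belongs to the job. What is shaped like the tub_yellow but purple is not meant. What is shaped like the tub_blue but pink is not meant.

How it is judged:
By the outcome, as a careful person would: the job done as asked, in the order asked, and still so for the second after the job is handed in, with the robot touching nothing.
It also fails if it takes over 72 s, if anything falls off the work surface, if the arm or the gripper's body presses on something with over 40 N, if the wrist force passes 120 N, or if a joint passes its speed limit or range.

## Working session

There is one attempt and no reset: what is moved stays moved. The work goes in short steps, Python scripts to look and compute and a tool call to move; the robot and the scene stay as the last step left them, time stands still between calls to the robot, and variables do not carry over. Pictures are saved under pics/ and viewed, at most 10 in all, crops included, and the job is handed in when it is done.

Besides the shell and the picture viewer there is one more tool, called as name(argument=value, ...) on one line, values as JSON. carry_out: Moves the arm, as the interface text tells. Its arguments: {"type":"object","properties":{"series":{"type":"array","items":{"type":"array","items":{"type":"number","minimum":-1,"maximum":1}}},"fingers":{"type":"number"}},"required":["series"]}

```bash
mkdir -p pics; cat > h.py <<'E'
import numpy as np, cv2
from cell import env
def snap(c,fn=None):
    im=env.read_camera(c)
    if fn: cv2.imwrite('pics/'+fn,cv2.cvtColor(im,cv2.COLOR_RGB2BGR))
    return im
def ray(c,u,v,z):
    k=env.calibration(c);K=np.array(k['K']);P=np.array(k['pose'])
    d=P[:3,:3]@np.linalg.inv(K)@[u,v,1];o=P[:3,3]
    return o+d*(z-o[2])/d[2]
def proj(c,p):
    k=env.calibration(c);K=np.array(k['K']);P=np.array(k['pose'])
    q=K@(P[:3,:3].T@(np.array(p)-P[:3,3]));return q[:2]/q[2]
E
python3 - <<'E'
from h import *
a=snap('top','top0.png');b=snap('scene','sc0.png')
for c in('top','scene'):
    k=env.calibration(c);print(np.round(k['K'],1).tolist(),np.round(k['pose'],3).tolist())
print(env.state())
E
```

```text
[[375.7, 0.0, 255.1], [0.0, 375.7, 190.1], [0.0, 0.0, 1.0]] [[-0.026, -0.995, 0.096, 429.314], [-0.999, 0.028, 0.016, -52.288], [-0.018, -0.095, -0.995, 1446.712], [0.0, 0.0, 0.0, 1.0]]
[[362.0, 0.0, 247.6], [0.0, 362.0, 191.7], [0.0, 0.0, 1.0]] [[-0.509, 0.557, -0.656, 1319.278], [0.861, 0.321, -0.395, 438.669], [-0.01, -0.766, -0.643, 917.664], [0.0, 0.0, 0.0, 1.0]]
{'t': 0.1, 'joints': array([ 1.22240229e+00,  4.91447540e-01,  1.55938364e+00, -8.06861919e-06,
        1.09171900e+00, -1.05594748e-01]), 'qvel': array([ 2.12517320e-03, -2.74552543e-03, -2.62634463e-03, -1.33970639e-03,
        7.07440437e-04, -9.79944613e-05]), 'tau': array([ 2.91208577e-03, -6.13617539e+01, -2.58605307e+01,  6.93804002e-02,
        4.70148353e-02, -4.43105861e-06]), 'eef_pos': array([150.1538828 , 606.43699651, 180.7540281 ]), 'tcp_rot': array([-3.14063971e+00, -9.38047449e-05,  2.89879704e+00]), 'ft_force': array([ 0.6724547 , -0.20605523,  0.25103913]), 'moment': array([-0.00642967,  0.02599008,  0.00659681]), 'grip_force': 0.0, 'opening': 0.9998497604350196}
```

View pics/top0.png

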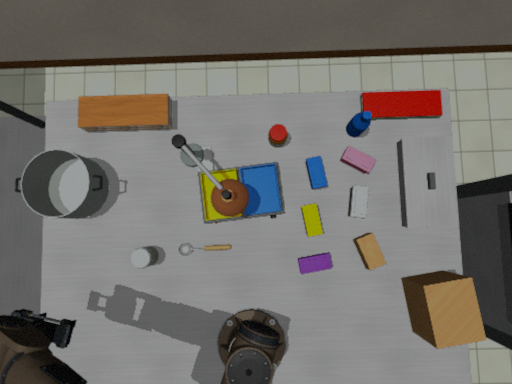

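View pics/sc0.png

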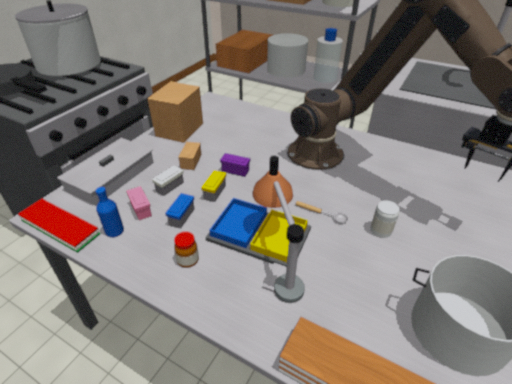

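Top view: yellow tray left (222,195), blue tray right (261,190), lamp shade at (229,197) with grip about (227,195), post (180,141). Tubs are blue (317,173), yellow (313,220), white (359,201); purple and pink ones are decoys.

```bash
cat > seg.py <<'E'
from h import *
def tub(c,im,lo,hi,box,z=66):
    hsv=cv2.cvtColor(im,cv2.COLOR_RGB2HSV);m=cv2.inRange(hsv,lo,hi)
    r0,r1,c0,c1=box;mm=np.zeros_like(m);mm[r0:r1,c0:c1]=m[r0:r1,c0:c1]
    cs,_=cv2.findContours(mm,cv2.RETR_EXTERNAL,cv2.CHAIN_APPROX_NONE);cs=max(cs,key=cv2.contourArea)
    P=np.array([ray(c,u,v,z)[:2] for u,v in cs[:,0,:]],np.float32)
    return cv2.minAreaRect(P),cv2.boundingRect(cs)
E
python3 - <<'E'
from seg import *
a=cv2.cvtColor(cv2.imread('pics/top0.png'),cv2.COLOR_BGR2RGB)
B=((100,120,60),(125,255,255));Y=((20,120,60),(35,255,255))
print('tb',tub('top',a,*B,(140,200,295,335)))
print('ty',tub('top',a,*Y,(195,245,295,330)))
print('trayB',tub('top',a,*B,(150,225,225,292),50))
print('trayY',tub('top',a,*Y,(150,230,195,250),50))
print('grip px',ray('top',227,195,315),'post',ray('top',180,141,260))
for l in('lamp_grip','lamp_pivot','tub_blue','tub_yellow','plate_centre','warmer','tray_blue','tray_yellow'):
    for c,s in(('top','top0'),('scene','sc0')):
        for d in env.look_for(c,l)[:3]:
            print(l,c,round(d['conf'],2),np.round([d['position'][1]*512,d['position'][0]*384],1))
big=cv2.resize(cv2.cvtColor(a[120:250,160:350],cv2.COLOR_RGB2BGR),None,fx=4,fy=4,interpolation=cv2.INTER_CUBIC)
cv2.imwrite('pics/crop.png',big)
E
```

```text
tb (((623.375244140625, -258.269775390625), (114.88253784179688, 57.743385314941406), 10.60775375366211), (306, 156, 21, 33))
ty (((448.6451721191406, -234.5757293701172), (113.38957214355469, 57.608089447021484), 9.864401817321777), (302, 203, 21, 34))
trayB (((567.7635498046875, -49.97467803955078), (181.12086486816406, 136.77064514160156), 5.843690872192383), (240, 163, 42, 53))
trayY (((551.9542846679688, 99.9356918334961), (179.37667846679688, 135.80426025390625), 5.96461820602417), (200, 173, 42, 48))
grip px [525.84346704  50.80193749 315.        ] post [709.48521448 204.2653328  260.        ]
lamp_grip top 0.93 [225.9 194.7]
lamp_grip scene 0.57 [279.9 193.3]
lamp_pivot top 0.85 [226.1 192.9]
lamp_pivot top 0.58 [146.  258.4]
lamp_pivot scene 0.65 [278.1 196.7]
tub_blue top 0.96 [360.7 161.6]
tub_blue top 0.8 [312.9 170.3]
tub_blue scene 0.82 [142.3 205.8]
tub_blue scene 0.68 [183.4 209.5]
tub_blue scene 0.3 [216.1 187.5]
tub_yellow top 0.81 [316.5 264.1]
tub_yellow top 0.72 [311.2 221.8]
tub_yellow scene 0.87 [235.7 167.1]
tub_yellow scene 0.57 [214.4 183.5]
plate_centre top 0.67 [221.1 186.2]
plate_centre top 0.59 [360.9 202.2]
plate_centre scene 0.76 [289.6 241.4]
warmer top 0.95 [220.2 188.7]
warmer scene 0.69 [285.4 236.9]
tray_blue top 0.9 [263.6 190.6]
tray_blue top 0.37 [224.7 189.2]
tray_blue scene 0.89 [242.5 225.4]
tray_yellow top 0.67 [209.6 187.2]
tray_yellow scene 0.8 [273.9 237.9]
```

View pics/crop.png

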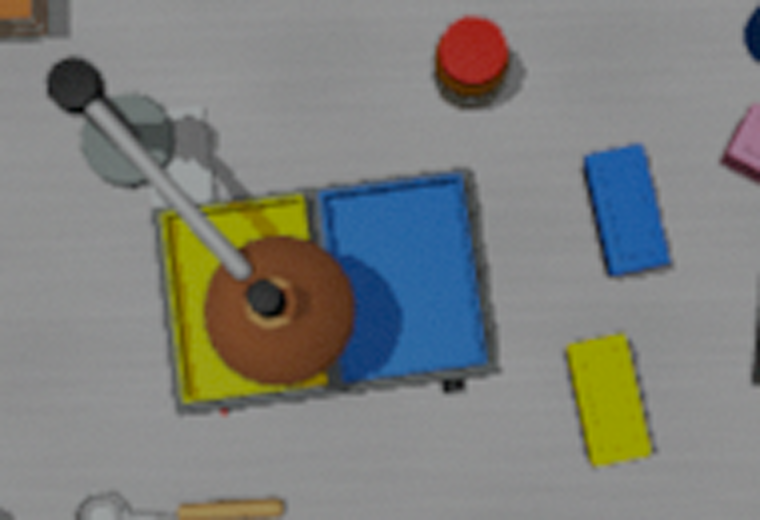

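The crop shows the grip top at about (267,298) crop, i.e. (226.8,194.5) in the full picture; the lamp is swung slightly left of centre. I'll cross-check the grip with the scene camera.

```bash
python3 - <<'E'
from h import *
from scipy.optimize import least_squares
a=cv2.imread('pics/top0.png');b=cv2.imread('pics/sc0.png')
def dark(im,r0,r1,c0,c1,t=60):
    m=np.zeros(im.shape[:2],np.uint8);m[r0:r1,c0:c1]=(im[r0:r1,c0:c1].max(2)<t)
    n,l,s,c=cv2.connectedComponentsWithStats(m);i=1+np.argmax(s[1:,4]);return s[i],c[i]
s1,c1=dark(a,183,205,215,240);s2,c2=dark(b,145,185,262,285)
s3,c3=dark(a,130,152,170,190)
print(s1,c1,s2,c2,s3,c3)
for z in(286,315): print(z,ray('top',*c1,z),)
print('scene z286',ray('scene',*c2,286))
print('post',[ray('top',*c3,z)[:2].round(1) for z in(240,260,280)])
for p in([528,53],[526,51]):print(proj('top',p+[315]),proj('scene',p+[315]),proj('scene',p+[257]))
E
```

```text
[222 190   9   9  62] [226.12903226 194.20967742] [270 157   8  18 129] [273.41860465 165.41860465] [172 135  18  14 144] [178.74305556 141.04166667]
286 [530.85395241  56.10428976 286.        ]
315 [528.31701293  53.39614882 315.        ]
scene z286 [532.65805009  55.5684144  286.        ]
post [array([714.2, 212.7]), array([709.5, 208.3]), array([704.8, 203.9])]
[226.26162817 194.31036357] [273.73301912 156.29847591] [273.0283751  172.16416333]
[226.9336914  194.95028384] [273.44111991 155.76921831] [272.74773798 171.62252044]
```

carry_out(series=[[0,0,1,0],[0,0,1,0],[0,0,1,0],[0,-0.5,0.7,0],[0.5,-1,0,0.8]], fingers=-1)

```text
t: 1.4
eef_pos: [171.9, 538.5, 370.5]
tcp_rot: [3.134, 0.002, 2.986]
ft_force: [0.7, -0.2, 0.2]
opening: 1.0
grip_force: 0.0
```

carry_out(series=[[0.47,-0.64,0,0.55],[0.47,-0.64,0,0.55],[0.47,-0.64,0,0.55],[0.47,-0.64,0,0.55],[0.47,-0.64,0,0.55]])

```text
t: 1.9
eef_pos: [290.7, 375.6, 366.5]
tcp_rot: [3.141, 0.0, -3.01]
ft_force: [0.5, 0.3, -0.6]
opening: 1.0
grip_force: 0.0
```

carry_out(series=[[0.47,-0.64,0,0.55],[0.47,-0.64,0,0.55],[0.47,-0.64,0,0.55],[0.47,-0.64,0,0.55],[0.47,-0.64,0,0.55]])

```text
t: 2.4
eef_pos: [408.3, 215.5, 366.5]
tcp_rot: [3.142, 0.001, -2.722]
ft_force: [0.6, 0.9, -0.3]
opening: 1.001
grip_force: 0.0
```

carry_out(series=[[0.47,-0.64,0,0.55],[0.47,-0.64,0,0.55],[0.47,-0.64,0,0.55],[0.47,-0.64,0,0.55],[0,0,0,0]])

```text
t: 2.9
eef_pos: [503.5, 85.9, 365.6]
tcp_rot: [-3.142, -0.001, -2.496]
ft_force: [-0.6, 0.7, -0.7]
opening: 1.004
grip_force: 0.0
```

carry_out(series=[[0.26,-0.31,0,0.65],[0.26,-0.31,-0.3,0],[0,0,-0.5,0],[0,0,-0.5,0],[0,0,0,0]])

```text
t: 3.4
eef_pos: [526.3, 57.9, 297.7]
tcp_rot: [3.138, -0.004, -2.428]
ft_force: [-0.2, -0.3, 0.6]
opening: 1.0
grip_force: 0.0
```

```bash
python3 - <<'E'
from h import *
im=snap('wrist','w0.png');s=env.state();print(s['eef_pos'],s['tcp_rot'],s['joints'],proj('wrist',[529.5,54.5,315]))
E
```

```text
[527.04182186  58.01718323 299.8813554 ] [ 3.13937804e+00 -2.34593175e-03 -2.42751071e+00] [-1.50211010e-02  2.51497292e-01  1.61209836e+00  9.25933985e-05
  1.28122191e+00 -2.29992336e+00] [251.35248413 218.29882609]
```

View pics/w0.png

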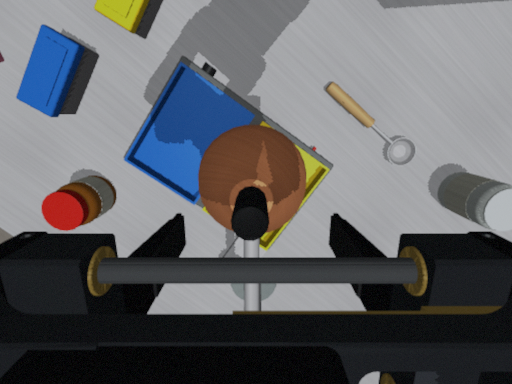

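The grip top is at (251,218), exactly as predicted, centred between the fingers.

carry_out(series=[[0.05,-0.07,-0.2,0],[0,0,-0.2,0],[0,0,-0.18,0],[0,0,0,0],[0,0,0,0]])

```text
t: 3.95
eef_pos: [530.1, 54.5, 272.3]
tcp_rot: [3.141, -0.0, -2.426]
ft_force: [-0.1, -1.2, 0.5]
opening: 0.998
grip_force: 0.0
```

carry_out(series=[[0,0,0,0],[0,0,0,0],[0,0,0,0],[0,0,0,0],[0,0,0,0]], fingers=1)

```text
t: 4.45
eef_pos: [530.1, 54.5, 272.3]
tcp_rot: [3.142, 0.0, -2.426]
ft_force: [-0.5, 1.3, -0.5]
opening: 0.636
grip_force: 0.0
```

carry_out(series=[[0,0,0,0],[0,0,0,0],[0,0,0,0],[0,0,0,0],[0,0,0,0]])

```text
t: 4.95
eef_pos: [530.1, 54.5, 272.2]
tcp_rot: [3.142, -0.0, -2.426]
ft_force: [0.3, -0.1, -0.4]
opening: 0.286
grip_force: 30.0
```

```bash
python3 - <<'E'
import numpy as np
pv=np.array([711.3,211.9]);p0=np.array([529.7,54.7]);a0=np.arctan2(*(p0-pv)[::-1])
print(np.degrees(a0),np.linalg.norm(p0-pv))
r=240;N=35;a=a0%(2*np.pi)
n=N;s=0.5*(1-np.cos(np.pi*np.arange(n+1)/n))*0.25+0.75*np.arange(n+1)/n
A=a-s*np.radians(220.9-153.7)
P=np.c_[np.cos(A),np.sin(A)]*240;d=np.diff(P,axis=0)/50;t=np.degrees(np.diff(A))/6
R=np.c_[d,0*t,t].round(3)
for i in range(0,n,5):print(R[i:i+5].tolist())
print(R.sum(0)*50, P[-1]+pv)
E
```

```text
-139.11926644945044 240.1882594965873
[[-0.08, 0.094, -0.0, -0.246], [-0.081, 0.101, -0.0, -0.257], [-0.081, 0.107, -0.0, -0.268], [-0.081, 0.114, -0.0, -0.279], [-0.081, 0.121, -0.0, -0.289]]
[[-0.08, 0.128, -0.0, -0.3], [-0.078, 0.134, -0.0, -0.309], [-0.076, 0.141, -0.0, -0.318], [-0.073, 0.147, -0.0, -0.327], [-0.069, 0.153, -0.0, -0.335]]
[[-0.065, 0.159, -0.0, -0.342], [-0.06, 0.164, -0.0, -0.348], [-0.055, 0.169, -0.0, -0.353], [-0.05, 0.173, -0.0, -0.358], [-0.043, 0.176, -0.0, -0.361]]
[[-0.037, 0.179, -0.0, -0.364], [-0.03, 0.181, -0.0, -0.365], [-0.023, 0.182, -0.0, -0.366], [-0.016, 0.183, -0.0, -0.365], [-0.009, 0.183, -0.0, -0.364]]
[[-0.002, 0.181, -0.0, -0.361], [0.004, 0.18, -0.0, -0.358], [0.011, 0.177, -0.0, -0.353], [0.017, 0.174, -0.0, -0.348], [0.023, 0.17, -0.0, -0.342]]
[[0.029, 0.166, -0.0, -0.335], [0.033, 0.161, -0.0, -0.327], [0.038, 0.155, -0.0, -0.318], [0.042, 0.15, -0.0, -0.309], [0.045, 0.144, -0.0, -0.3]]
[[0.048, 0.137, -0.0, -0.289], [0.05, 0.131, -0.0, -0.279], [0.052, 0.124, -0.0, -0.268], [0.053, 0.118, -0.0, -0.257], [0.053, 0.111, -0.0, -0.246]]
[ -33.6  263.4    0.  -560.2] [496.1790261  318.30942903]
```

Gripped cleanly, and the circle model agrees. Swinging gently, first part.

carry_out(series=[[-0.08,0.095,0,-0.25],[-0.08,0.1,0,-0.26],[-0.08,0.107,0,-0.27],[-0.08,0.114,0,-0.28],[-0.08,0.12,0,-0.29]])

```text
t: 5.45
eef_pos: [510.1, 81.4, 272.3]
tcp_rot: [-3.141, 0.0, -2.569]
ft_force: [2.2, -0.3, -1.6]
opening: 0.286
grip_force: 30.0
```

carry_out(series=[[-0.08,0.128,0,-0.3],[-0.078,0.134,0,-0.31],[-0.076,0.14,0,-0.32],[-0.073,0.147,0,-0.33],[-0.07,0.153,0,-0.335]])

```text
t: 5.95
eef_pos: [491.4, 116.6, 272.3]
tcp_rot: [-3.141, 0.001, -2.736]
ft_force: [2.7, 0.2, -2.0]
opening: 0.281
grip_force: 30.0
```

Forces are tiny; continuing.

carry_out(series=[[-0.065,0.16,0,-0.34],[-0.06,0.165,0,-0.35],[-0.055,0.17,0,-0.35],[-0.05,0.173,0,-0.36],[-0.043,0.176,0,-0.36]])

```text
t: 6.45
eef_pos: [477.7, 158.9, 272.2]
tcp_rot: [-3.141, 0.0, -2.92]
ft_force: [3.2, -0.4, -1.4]
opening: 0.284
grip_force: 30.0
```

carry_out(series=[[-0.037,0.18,0,-0.365],[-0.03,0.18,0,-0.365],[-0.023,0.182,0,-0.365],[-0.016,0.183,0,-0.365],[-0.009,0.183,0,-0.365]])

```text
t: 6.95
eef_pos: [471.9, 204.3, 272.2]
tcp_rot: [-3.141, 0.0, -3.111]
ft_force: [0.6, -0.4, -0.4]
opening: 0.287
grip_force: 30.0
```

carry_out(series=[[-0.002,0.18,0,-0.36],[0.004,0.18,0,-0.36],[0.011,0.177,0,-0.35],[0.017,0.174,0,-0.35],[0.023,0.17,0,-0.34]])

```text
t: 7.45
eef_pos: [474.4, 248.4, 272.2]
tcp_rot: [-3.141, -0.0, 2.988]
ft_force: [0.2, 0.1, -0.6]
opening: 0.288
grip_force: 30.0
```

carry_out(series=[[0.029,0.166,0,-0.335],[0.033,0.16,0,-0.33],[0.038,0.155,0,-0.32],[0.042,0.15,0,-0.31],[0.045,0.144,0,-0.3]])

```text
t: 7.95
eef_pos: [483.5, 287.2, 272.3]
tcp_rot: [-3.142, -0.001, 2.821]
ft_force: [-1.8, 0.2, 0.2]
opening: 0.282
grip_force: 30.0
```

carry_out(series=[[0.048,0.137,0,-0.29],[0.05,0.13,0,-0.28],[0.05,0.12,0,-0.26],[0.03,0.07,0,-0.15],[0,0,0,0]])

```text
t: 8.45
eef_pos: [492.4, 310.3, 272.2]
tcp_rot: [3.141, -0.001, 2.72]
ft_force: [-4.7, 3.4, 1.4]
opening: 0.284
grip_force: 30.0
```

carry_out(series=[[0,0,0,0],[0,0,0,0],[0,0,0,0],[0,0,0,0],[0,0,0,0]], fingers=-1)

```text
t: 8.95
eef_pos: [492.9, 309.4, 272.3]
tcp_rot: [3.142, 0.0, 2.719]
ft_force: [-0.3, 0.3, 0.8]
opening: 0.65
grip_force: 0.0
```

carry_out(series=[[0,0,0,0],[0,0,0,0],[0,0,0,0],[0,0,0.2,0],[0,0,0.4,0]])

```text
t: 9.45
eef_pos: [492.4, 309.4, 302.1]
tcp_rot: [-3.14, -0.001, 2.719]
ft_force: [1.4, 0.1, 0.4]
opening: 0.991
grip_force: 0.0
```

carry_out(series=[[0,0,0.7,0],[0,0,0.7,0],[0.1,-0.3,0.3,0.2],[0.17,-0.75,0,0.4],[0.17,-0.75,0,0.4]])

```text
t: 9.95
eef_pos: [514.8, 219.0, 388.5]
tcp_rot: [3.141, 0.001, 2.827]
ft_force: [-0.4, 0.4, -0.1]
opening: 0.999
grip_force: 0.0
```

carry_out(series=[[0.17,-0.75,0,0.4],[0.17,-0.75,0,0.4],[0.17,-0.75,0,0.4],[0.17,-0.75,0,0.4],[0.17,-0.75,0,0.4]])

```text
t: 10.45
eef_pos: [557.3, 30.6, 388.2]
tcp_rot: [3.141, 0.001, 3.035]
ft_force: [0.7, 0.7, -0.5]
opening: 1.001
grip_force: 0.0
```

carry_out(series=[[0.17,-0.75,0,0.4],[0.17,-0.75,-0.2,0.4],[0.17,-0.75,-0.4,0.4],[0.17,-0.75,-0.4,0.4],[0,0,-0.4,0]])

```text
t: 10.95
eef_pos: [591.8, -121.8, 316.6]
tcp_rot: [-3.141, 0.0, -3.084]
ft_force: [-0.5, 0.1, -0.0]
opening: 1.001
grip_force: 0.0
```

carry_out(series=[[0.17,-0.75,-0.3,0.4],[0.17,-0.75,-0.3,0.4],[0.17,-0.75,-0.3,0.4],[0,0,0,0],[0,0,0,0]])

```text
t: 11.45
eef_pos: [616.7, -231.0, 272.2]
tcp_rot: [3.141, -0.0, -2.958]
ft_force: [-1.0, 1.0, 0.3]
opening: 1.0
grip_force: 0.0
```

```bash
python3 - <<'E'
from seg import *
a=snap('top','top1.png');w=snap('wrist','w1.png');s=env.state();print(s['eef_pos'],s['tcp_rot'])
B=((100,120,60),(125,255,255));Y=((20,120,60),(35,255,255))
print('tb top',tub('top',a,*B,(140,200,295,335)))
print('tb wr',tub('wrist',w,*B,(0,384,0,512)),proj('wrist',[623,-258,66]))
print('trayB',tub('top',a,*B,(150,225,225,292),50))
print('trayY',tub('top',a,*Y,(150,230,195,250),50))
E
```

```text
[ 616.87552254 -229.74671861  273.23996791] [-3.14122410e+00  8.86614786e-04 -2.95647369e+00]
tb top (((666.5424194335938, -252.0218963623047), (29.58761215209961, 26.28536605834961), 88.30631256103516), (310, 157, 9, 8))
tb wr (((569.8148803710938, -59.33628845214844), (172.76687622070312, 137.64871215820312), 5.990232944488525), (324, 89, 114, 124)) [237.51681909 164.16103036]
trayB (((567.9608154296875, -50.07196807861328), (180.55543518066406, 136.06968688964844), 6.008744716644287), (240, 163, 41, 52))
trayY (((552.6959228515625, 99.15573120117188), (180.40419006347656, 137.25424194335938), 5.843747138977051), (200, 169, 42, 52))
```

View pics/w1.png

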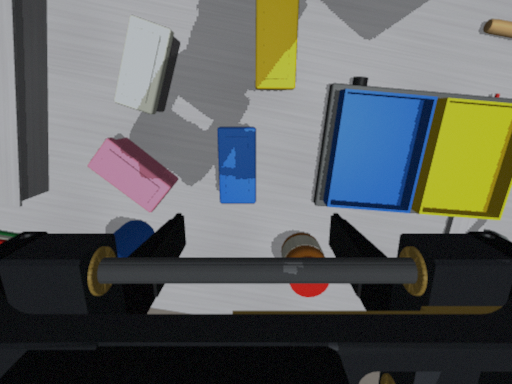

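carry_out(series=[[0.06,-0.28,-0.5,0],[0.06,-0.29,-0.7,0],[0,0,-0.8,0],[0,0,-0.8,0],[0,0,-0.6,0]])

```text
t: 12.05
eef_pos: [622.6, -257.5, 101.2]
tcp_rot: [3.141, -0.0, -2.956]
ft_force: [0.6, 0.1, -0.0]
opening: 1.001
grip_force: 0.0
```

carry_out(series=[[0,0,-0.5,0],[0,0,-0.4,0],[0,0,-0.3,0],[0,0,0,0],[0,0,0,0]])

```text
t: 12.55
eef_pos: [623.3, -258.7, 43.3]
tcp_rot: [-3.141, 0.001, -2.956]
ft_force: [0.4, -0.2, 0.8]
opening: 1.001
grip_force: 0.0
```

carry_out(series=[[0,0,-0.12,0],[0,0,0,0],[0,0,0,0],[0,0,0,0],[0,0,0,0]])

```text
t: 13.05
eef_pos: [622.8, -258.9, 36.5]
tcp_rot: [-3.141, 0.0, -2.957]
ft_force: [0.9, -0.1, 0.1]
opening: 0.997
grip_force: 0.0
```

carry_out(series=[[0,0,0,0],[0,0,0,0],[0,0,0,0],[0,0,0,0],[0,0,0,0]], fingers=1)

```text
t: 13.55
eef_pos: [622.8, -258.9, 36.2]
tcp_rot: [3.141, -0.0, -2.957]
ft_force: [-0.8, -0.3, -0.5]
opening: 0.637
grip_force: 0.0
```

carry_out(series=[[0,0,0,0],[0,0,0,0],[0,0,0.2,0],[0,0,0.4,0],[0,0,0.4,0]])

```text
t: 14.05
eef_pos: [622.7, -258.9, 87.3]
tcp_rot: [3.141, -0.0, -2.957]
ft_force: [-0.1, -1.1, -0.0]
opening: 0.214
grip_force: 0.0
```

```bash
python3 - <<'E'
from h import *
w=snap('wrist','w2.png');snap('scene','sc2.png');snap('top','top2.png');s=env.state();print(s['eef_pos'],s['opening'],s['ft_force'],proj('wrist',[623,-258,66]))
cv2.imwrite('pics/mix.png',np.hstack([cv2.resize(cv2.imread('pics/w2.png'),(400,300)),cv2.resize(cv2.imread('pics/sc2.png')[110:290,90:330],(400,300))]))
E
```

```text
[ 623.3935614  -259.18413403   87.92838288] 0.088808478240163 [-0.32094178  0.30309339 -0.57729989] [258.34456528 202.50538951]
```

View pics/mix.png

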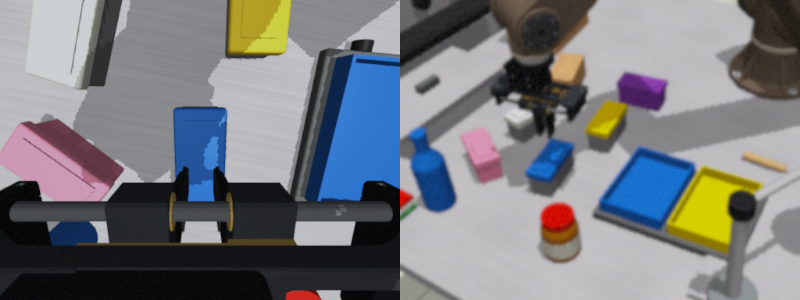

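The tub still stands upright in place; the fingers closed without holding it (I lifted too early). I'll reopen, rise a little and measure again.

carry_out(series=[[0,0,0.8,0],[0,0,0.8,0],[0,0,0.8,0],[0,0,0,0],[0,0,0,0]], fingers=-1)

```text
t: 14.7
eef_pos: [622.6, -258.8, 206.1]
tcp_rot: [-3.141, 0.0, -2.957]
ft_force: [0.2, -0.0, -0.4]
opening: 0.449
grip_force: 0.0
```

```bash
python3 - <<'E'
from seg import *
w=snap('wrist','w3.png');snap('scene','sc3.png');s=env.state();print(s['eef_pos'],s['tcp_rot'],s['opening'],proj('wrist',[623,-258,66]))
B=((100,120,60),(125,255,255))
print(tub('wrist',w,*B,(80,300,180,310)))
print(tub('wrist',w,*B,(80,300,180,310),60))
b=cv2.cvtColor(cv2.imread('pics/sc0.png'),cv2.COLOR_BGR2RGB);c=cv2.cvtColor(cv2.imread('pics/sc3.png'),cv2.COLOR_BGR2RGB)
for i in(b,c):print(tub('scene',i,*B,(185,230,160,198)))
E
```

```text
[ 622.12942624 -258.54706799  204.49359767] [ 3.13982248e+00 -2.04101728e-03 -2.95662124e+00] 0.5362837615851651 [257.01363982 174.53933399]
(((624.8624267578125, -258.8387756347656), (112.39425659179688, 54.01779556274414), 10.56735897064209), (234, 130, 45, 89))
(((626.1763305664062, -258.6024475097656), (114.36949157714844, 54.96709442138672), 10.56734561920166), (234, 130, 45, 89))
(((635.2261962890625, -250.9072265625), (123.26924133300781, 61.9854850769043), 10.36451244354248), (166, 194, 28, 26))
(((633.5498046875, -251.8191375732422), (126.9906234741211, 63.9975700378418), 9.571781158447266), (166, 194, 28, 26))
```

carry_out(series=[[0.04,0,-0.7,0],[0,0,-0.8,0],[0,0,-0.8,0],[0,0,-0.6,0],[0,0,-0.4,0]])

```text
t: 15.3
eef_pos: [622.9, -257.9, 36.8]
tcp_rot: [3.138, -0.004, -2.957]
ft_force: [-0.0, 0.3, 0.2]
opening: 0.958
grip_force: 0.0
```

carry_out(series=[[0,0,-0.1,0],[0,0,0,0],[0,0,0,0],[0,0,0,0],[0,0,0,0]])

```text
t: 15.8
eef_pos: [625.1, -259.1, 37.3]
tcp_rot: [-3.141, 0.001, -2.957]
ft_force: [-0.3, -0.3, 0.1]
opening: 1.002
grip_force: 0.0
```

carry_out(series=[[0,0,0,0],[0,0,0,0],[0,0,0,0],[0,0,0,0],[0,0,0,0]], fingers=1)

```text
t: 16.3
eef_pos: [624.7, -258.9, 36.2]
tcp_rot: [3.141, -0.0, -2.957]
ft_force: [0.2, -0.6, -0.1]
opening: 0.637
grip_force: 0.0
```

carry_out(series=[[0,0,0,0],[0,0,0,0],[0,0,0,0],[0,0,0,0],[0,0,0,0]])

```text
t: 16.8
eef_pos: [624.8, -258.9, 36.3]
tcp_rot: [3.142, 0.0, -2.957]
ft_force: [0.6, 0.5, -0.1]
opening: 0.213
grip_force: 0.0
```

```bash
python3 - <<'E'
from h import *
w=snap('wrist','w4.png');snap('scene','sc4.png');s=env.state();print(s['eef_pos'],s['opening'],s['grip_force'],s['ft_force'],s['moment'],proj('wrist',[624.5,-258.8,66]),proj('scene',[624.5,-258.8,36]),proj('scene',[624.5,-258.8,66]))
cv2.imwrite('pics/mix2.png',np.hstack([cv2.resize(cv2.imread('pics/w4.png'),(400,300)),cv2.resize(cv2.imread('pics/sc4.png')[150:240,120:240],(400,300))]))
E
```

```text
[ 624.73401264 -258.84826487   36.25401854] 0.13227020522961153 0.0 [-0.67421569  0.37543259 -0.14041856] [0.04399169 0.04088186 0.02878434] [256.97382631 226.60308655] [181.14538661 209.47133874] [180.06098664 203.23944568]
```

View pics/mix2.png

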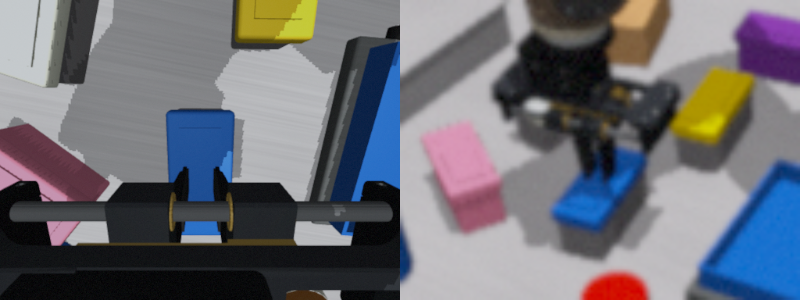

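```bash
python3 - <<'E'
from seg import *
w=cv2.cvtColor(cv2.imread('pics/w4.png'),cv2.COLOR_BGR2RGB)
B=((100,120,60),(125,255,255))
m=cv2.inRange(cv2.cvtColor(w,cv2.COLOR_RGB2HSV),*B)
for r in(150,165,180,195,210):
    c=np.flatnonzero(m[r,150:350])+150
    if len(c):
        e=[c[0],c[-1]+1]
        print(r,e,[round(float(np.linalg.norm(ray('wrist',e[0],r,z)-ray('wrist',e[1],r,z))),1) for z in(36,50,66,80,95)])
for z in(36,55,67,80):print(z,[proj('wrist',[624.7-.18*d,-258.8+.98*d,z]).round(0).tolist() for d in(-28,-6,0,6,28)])
k=env.calibration('wrist');print(np.round(k['K'],0).tolist(),np.round(k['pose'],2).tolist())
rows=[np.flatnonzero(m[:,c]) for c in(225,290)];print([(r.min(),r.max()) for r in rows])
cv2.imwrite('pics/z4.png',cv2.resize(cv2.imread('pics/w4.png')[120:300,180:340],(800,600)[:2] if 0 else (640,720)[:2])[:600])
E
```

```text
150 [np.int64(213), np.int64(300)] [63.1, 58.8, 53.8, 49.4, 44.8]
165 [np.int64(213), np.int64(300)] [64.0, 59.6, 54.6, 50.1, 45.4]
180 [np.int64(214), np.int64(299)] [63.5, 59.1, 54.1, 49.7, 45.0]
195 [np.int64(215), np.int64(298)] [62.9, 58.6, 53.6, 49.3, 44.6]
210 [np.int64(215), np.int64(298)] [63.8, 59.4, 54.4, 50.0, 45.3]
36 [[221.0, 211.0], [249.0, 211.0], [257.0, 211.0], [265.0, 212.0], [293.0, 212.0]]
55 [[217.0, 221.0], [248.0, 221.0], [257.0, 221.0], [265.0, 221.0], [297.0, 221.0]]
67 [[215.0, 227.0], [248.0, 227.0], [257.0, 227.0], [266.0, 228.0], [299.0, 228.0]]
80 [[212.0, 236.0], [247.0, 236.0], [257.0, 236.0], [267.0, 236.0], [302.0, 236.0]]
[[280.0, 0.0, 257.0], [0.0, 280.0, 189.0], [0.0, 0.0, 1.0]] [[-0.18, 0.95, 0.26, 552.25], [0.98, 0.18, 0.05, -272.35], [-0.0, 0.26, -0.96, 239.04], [0.0, 0.0, 0.0, 1.0]]
[(np.int64(141), np.int64(228)), (np.int64(141), np.int64(231))]
```

View pics/z4.png

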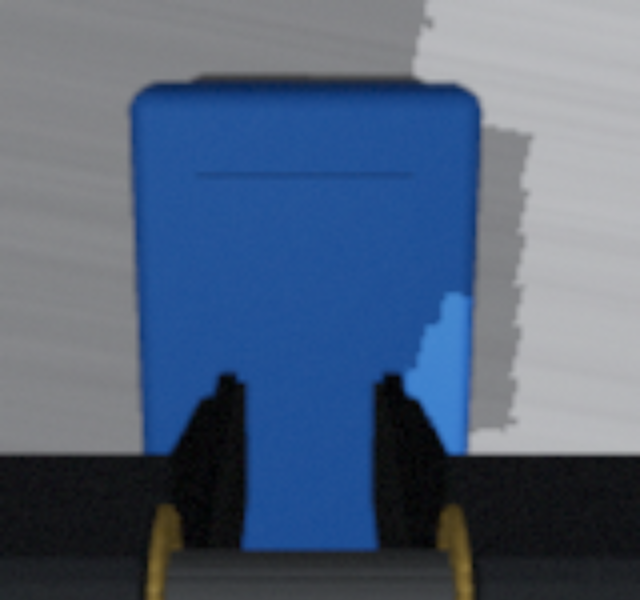

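```bash
python3 - <<'E'
from h import *
for f in('w2','w4'):
    g=cv2.imread(f'pics/{f}.png').max(2)<45
    print(f)
    for r in range(194,240,4):print(r,''.join('#' if x else '.' for x in g[r,205:310:2]))
s=env.state();print(s['opening'],s['t'],s['grip_force'])
E
```

```text
w2
194 .....................................................
198 .....................................................
202 .....................................................
206 .....................................................
210 .....................................................
214 ...............##...................##...............
218 ...............###.................###...............
222 ............######.................######............
226 ...........#######.................######............
230 ..........########.................########..........
234 ##################.................##################
238 ##################.................##################
w4
194 .....................................................
198 .....................................................
202 .....................................................
206 .....................................................
210 .....................................................
214 ...............##...................##...............
218 ...............###.................###...............
222 ............######.................#####.............
226 ...........#######.................######............
230 ..........########.................########..........
234 ##################.................##################
238 ##################.................##################
0.13227020522961153 16.9 0.0
```

Comparison of w2/w4 shows the visible fingertips end about 33 mm short of the reported TCP (clear of the lid at 67 mm). So I reopen, go about 23 mm deeper (still above the table under either reading) and close again.

carry_out(series=[[0,0,0,0],[0,0,0,0],[0,0,0,0],[0,0,0,0],[0,0,0,0]], fingers=-1)

```text
t: 17.4
eef_pos: [624.8, -258.9, 36.3]
tcp_rot: [3.142, 0.0, -2.957]
ft_force: [0.1, -0.0, -0.5]
opening: 0.497
grip_force: 0.0
```

carry_out(series=[[0,0,0,0],[0,0,0,0],[0,0,0,0],[0,0,0,0],[0,0,0,0]])

```text
t: 17.9
eef_pos: [624.8, -258.9, 36.3]
tcp_rot: [3.141, 0.0, -2.957]
ft_force: [-0.3, -0.2, -0.2]
opening: 0.915
grip_force: 0.0
```

carry_out(series=[[0,0,-0.1,0],[0,0,-0.1,0],[0,0,-0.1,0],[0,0,-0.1,0],[0,0,-0.06,0]])

```text
t: 18.4
eef_pos: [624.5, -258.8, 12.5]
tcp_rot: [3.141, -0.001, -2.957]
ft_force: [-0.3, 0.2, 0.3]
opening: 0.999
grip_force: 0.0
```

carry_out(series=[[0,0,0,0],[0,0,0,0],[0,0,0,0],[0,0,0,0],[0,0,0,0]], fingers=1)

```text
t: 18.9
eef_pos: [624.8, -258.9, 13.4]
tcp_rot: [-3.141, 0.0, -2.957]
ft_force: [0.3, -0.3, 0.3]
opening: 0.634
grip_force: 0.0
```

carry_out(series=[[0,0,0,0],[0,0,0,0],[0,0,0,0],[0,0,0,0],[0,0,0,0]])

```text
t: 19.4
eef_pos: [624.9, -259.1, 13.5]
tcp_rot: [-3.141, 0.0, -2.957]
ft_force: [-0.4, -1.5, 2.5]
opening: 0.587
grip_force: 30.0
```

carry_out(series=[[0,0,0.1,0],[0,0,0.3,0],[0,0,0.5,0],[0,0,0.7,0],[0,0,0.7,0]])

```text
t: 19.9
eef_pos: [624.4, -258.5, 130.0]
tcp_rot: [3.141, -0.001, -2.957]
ft_force: [-0.3, -0.0, -3.2]
opening: 0.583
grip_force: 30.0
```

carry_out(series=[[-0.1,0.36,0,-0.1],[-0.16,0.6,0,-0.1],[-0.16,0.6,0,-0.1],[-0.16,0.6,0,-0.1],[-0.16,0.6,0,-0.1]])

```text
t: 20.4
eef_pos: [587.2, -119.6, 129.2]
tcp_rot: [3.142, 0.0, -3.01]
ft_force: [0.0, 1.2, -3.8]
opening: 0.589
grip_force: 30.0
```

carry_out(series=[[-0.16,0.6,0,-0.1],[-0.14,0.5,0,-0.1],[-0.08,0.3,0,-0.06],[0,0,0,0],[0,0,0,0]])

```text
t: 20.9
eef_pos: [569.0, -50.9, 129.0]
tcp_rot: [-3.141, 0.001, -3.035]
ft_force: [0.2, 1.1, -3.7]
opening: 0.589
grip_force: 30.0
```

carry_out(series=[[0,0,-0.5,0],[0,0,-0.5,0],[0,0,-0.3,0],[0,0,-0.2,0],[0,0,-0.1,0]])

```text
t: 21.4
eef_pos: [568.8, -51.5, 47.6]
tcp_rot: [3.141, -0.001, -3.037]
ft_force: [-0.1, 1.0, -3.9]
opening: 0.586
grip_force: 30.0
```

carry_out(series=[[0,0,-0.06,0],[0,0,-0.05,0],[0,0,0,0],[0,0,0,0],[0,0,0,0]])

```text
t: 21.9
eef_pos: [568.9, -50.9, 43.2]
tcp_rot: [-3.141, 0.001, -3.036]
ft_force: [-0.3, 0.2, -2.4]
opening: 0.588
grip_force: 30.0
```

carry_out(series=[[0,0,-0.03,0],[0,0,0,0],[0,0,0,0],[0,0,0,0],[0,0,0,0]])

```text
t: 22.4
eef_pos: [568.8, -50.9, 41.3]
tcp_rot: [3.142, -0.0, -3.036]
ft_force: [-0.3, -0.5, -2.7]
opening: 0.589
grip_force: 30.0
```

carry_out(series=[[0,0,-0.03,0],[0,0,0,0],[0,0,0,0],[0,0,0,0],[0,0,0,0]])

```text
t: 22.9
eef_pos: [568.8, -50.9, 39.8]
tcp_rot: [3.142, 0.0, -3.036]
ft_force: [-0.0, -0.4, -2.9]
opening: 0.585
grip_force: 30.0
```

carry_out(series=[[0,0,-0.02,0],[0,0,0,0],[0,0,-0.02,0],[0,0,0,0],[0,0,0,0]])

```text
t: 23.4
eef_pos: [568.7, -50.9, 37.7]
tcp_rot: [3.141, -0.0, -3.036]
ft_force: [0.0, 0.4, -2.9]
opening: 0.589
grip_force: 30.0
```

carry_out(series=[[0,0,-0.01,0],[0,0,0,0],[0,0,0,0],[0,0,0,0],[0,0,0,0]])

```text
t: 23.9
eef_pos: [568.8, -50.9, 37.4]
tcp_rot: [3.142, 0.0, -3.036]
ft_force: [-1.0, -0.9, 2.0]
opening: 0.584
grip_force: 30.0
```

Contact felt. Release and go for the yellow tub.

carry_out(series=[[0,0,0,0],[0,0,0,0],[0,0,0,0],[0,0,0,0],[0,0,0,0]], fingers=-1)

```text
t: 24.4
eef_pos: [568.8, -50.9, 37.2]
tcp_rot: [3.141, 0.0, -3.036]
ft_force: [0.4, 0.1, -0.6]
opening: 0.949
grip_force: 0.0
```

carry_out(series=[[0,0,0.2,0],[0,0,0.5,0],[0,0,0.7,0],[0,0,0.7,0],[0,0,0.4,0]])

```text
t: 24.9
eef_pos: [569.4, -51.0, 165.7]
tcp_rot: [-3.141, 0.003, -3.036]
ft_force: [0.8, 0.5, -0.4]
opening: 1.004
grip_force: 0.0
```

carry_out(series=[[-0.34,-0.52,0,0.1],[-0.34,-0.52,0,0.1],[-0.34,-0.52,0,0.1],[-0.34,-0.52,0,0.1],[-0.34,-0.52,0,0.1]])

```text
t: 25.4
eef_pos: [483.0, -181.8, 163.1]
tcp_rot: [-3.141, 0.001, -2.983]
ft_force: [-0.1, -0.1, 0.8]
opening: 1.004
grip_force: 0.0
```

carry_out(series=[[-0.34,-0.52,0,0.1],[-0.34,-0.52,0,0.04],[0,0,0,0],[0,0,0,0],[0,0,0,0]])

```text
t: 25.9
eef_pos: [450.1, -232.4, 162.6]
tcp_rot: [-3.141, 0.0, -2.969]
ft_force: [-0.0, 0.3, -0.6]
opening: 0.999
grip_force: 0.0
```

```bash
python3 - <<'E'
from seg import *
w=snap('wrist','w5.png');snap('scene','sc5.png');s=env.state();print(s['eef_pos'],s['tcp_rot'],s['opening'],proj('wrist',[448.6,-234.6,66]))
u,v=proj('wrist',[448.6,-234.6,66]).astype(int)
Y=((20,120,60),(35,255,255))
for z in(66,60):print(tub('wrist',w,*Y,(max(v-90,0),v+90,u-70,u+70),z))
a=snap('top','top5.png')
print('tubB placed, lid at 92', tub('top',a,(100,120,60),(125,255,255),(150,225,225,292),50))
print(proj('top',[568.8,-50.9,92]),proj('scene',[568.8,-50.9,92]))
cv2.imwrite('pics/mix5.png',np.hstack([cv2.resize(cv2.imread('pics/w5.png'),(400,300)),cv2.resize(cv2.imread('pics/sc5.png')[150:300,190:390],(400,300))]))
E
```

```text
[ 450.19289528 -232.15739751  162.41076485] [ 3.14153243e+00  1.53287406e-04 -2.96807267e+00] 1.000293262345776 [254.93280826 179.86134509]
(((449.856201171875, -235.0755615234375), (111.90684509277344, 54.40446472167969), 9.981205940246582), (229, 129, 52, 100))
(((451.3072509765625, -234.88082885742188), (114.15103912353516, 55.49550247192383), 9.981204986572266), (229, 129, 52, 100))
tubB placed, lid at 92 (((568.0933837890625, -50.24298095703125), (180.591064453125, 136.263916015625), 5.781530380249023), (240, 164, 42, 52))
[260.48361979 187.49106977] [238.20099909 208.52346964]
```

View pics/mix5.png

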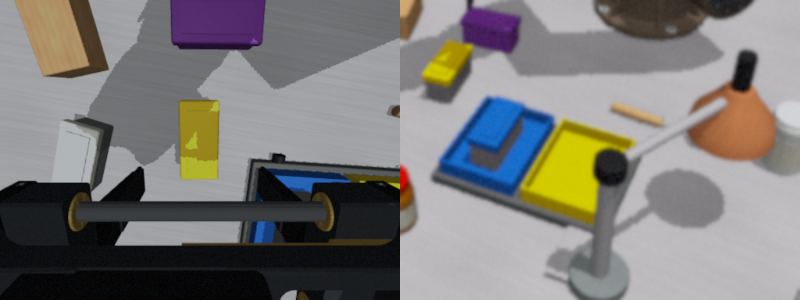

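Picture: blue tub stands upright in the blue tray, the lamp is clear to the left, and the yellow tub is centred at (200,140) ahead of the fingers.

carry_out(series=[[0,-0.05,-0.6,0],[0,0,-0.7,0],[0,0,-0.7,0],[0,0,-0.5,0],[0,0,-0.3,0]])

```text
t: 26.55
eef_pos: [449.4, -234.4, 20.3]
tcp_rot: [3.14, -0.002, -2.968]
ft_force: [0.1, -0.2, -0.1]
opening: 1.002
grip_force: 0.0
```

carry_out(series=[[0,0,-0.16,0],[0,0,0,0],[0,0,0,0],[0,0,0,0],[0,0,0,0]])

```text
t: 27.05
eef_pos: [450.1, -235.6, 15.0]
tcp_rot: [-3.141, 0.001, -2.969]
ft_force: [-0.2, -0.4, 0.4]
opening: 1.001
grip_force: 0.0
```

carry_out(series=[[0,0,0,0],[0,0,0,0],[0,0,0,0],[0,0,0,0],[0,0,0,0]], fingers=1)

```text
t: 27.55
eef_pos: [449.7, -235.4, 14.2]
tcp_rot: [3.141, -0.0, -2.969]
ft_force: [0.8, -0.0, 0.2]
opening: 0.638
grip_force: 0.0
```

carry_out(series=[[0,0,0,0],[0,0,0,0],[0,0,0,0],[0,0,0,0],[0,0,0,0]])

```text
t: 28.05
eef_pos: [449.7, -235.4, 14.2]
tcp_rot: [3.141, -0.0, -2.969]
ft_force: [0.5, 0.4, -0.1]
opening: 0.584
grip_force: 30.0
```

carry_out(series=[[0,0,0.1,0],[0,0,0.4,0],[0,0,0.7,0],[0,0,0.9,0],[0,0,0.8,0]])

```text
t: 28.55
eef_pos: [449.4, -235.1, 161.2]
tcp_rot: [3.141, -0.0, -2.969]
ft_force: [0.9, 0.6, -3.3]
opening: 0.59
grip_force: 30.0
```

carry_out(series=[[0.1,0.3,0,-0.1],[0.2,0.65,0,-0.1],[0.23,0.75,0,-0.1],[0.23,0.75,0,-0.1],[0.23,0.75,0,-0.1]])

```text
t: 29.05
eef_pos: [499.2, -73.9, 159.4]
tcp_rot: [3.141, -0.0, -3.022]
ft_force: [0.8, 1.0, -2.9]
opening: 0.59
grip_force: 30.0
```

carry_out(series=[[0.23,0.75,0,-0.1],[0.23,0.75,0,-0.05],[0.23,0.75,0,0],[0.2,0.65,0,0],[0.13,0.42,0,0]])

```text
t: 29.55
eef_pos: [550.2, 92.9, 159.2]
tcp_rot: [3.141, -0.0, -3.036]
ft_force: [-0.3, -0.2, -2.9]
opening: 0.586
grip_force: 30.0
```

carry_out(series=[[0.04,0.15,0,0],[0,0,0,0],[0,0,0,0],[0,0,0,0],[0,0,0,0]])

```text
t: 30.05
eef_pos: [552.1, 97.2, 159.4]
tcp_rot: [3.142, -0.0, -3.038]
ft_force: [0.5, -0.8, -3.1]
opening: 0.586
grip_force: 30.0
```

carry_out(series=[[0,0.04,-0.5,0],[0,0,-0.6,0],[0,0,-0.6,0],[0,0,-0.4,0],[0,0,-0.2,0]])

```text
t: 30.55
eef_pos: [551.6, 99.5, 42.7]
tcp_rot: [3.141, -0.002, -3.038]
ft_force: [-0.1, 0.9, -3.0]
opening: 0.587
grip_force: 30.0
```

carry_out(series=[[0,0,-0.03,0],[0,0,0,0],[0,0,-0.03,0],[0,0,0,0],[0,0,0,0]])

```text
t: 31.05
eef_pos: [552.5, 100.2, 41.9]
tcp_rot: [3.142, 0.001, -3.037]
ft_force: [0.1, -0.1, -3.7]
opening: 0.586
grip_force: 30.0
```

carry_out(series=[[0,0,-0.03,0],[0,0,0,0],[0,0,-0.02,0],[0,0,0,0],[0,0,0,0]])

```text
t: 31.55
eef_pos: [552.2, 100.1, 38.7]
tcp_rot: [3.141, -0.0, -3.037]
ft_force: [0.4, 0.3, -3.9]
opening: 0.58
grip_force: 30.0
```

carry_out(series=[[0,0,-0.01,0],[0,0,0,0],[0,0,0,0],[0,0,0,0],[0,0,0,0]])

```text
t: 32.05
eef_pos: [552.3, 100.1, 38.3]
tcp_rot: [3.142, 0.0, -3.037]
ft_force: [-0.6, 0.1, -3.5]
opening: 0.588
grip_force: 30.0
```

carry_out(series=[[0,0,-0.01,0],[0,0,0,0],[0,0,-0.01,0],[0,0,0,0],[0,0,0,0]])

```text
t: 32.55
eef_pos: [552.3, 100.1, 38.2]
tcp_rot: [3.142, 0.001, -3.037]
ft_force: [-4.4, -0.4, 10.6]
opening: 0.585
grip_force: 30.0
```

carry_out(series=[[0,0,0,0],[0,0,0,0],[0,0,0,0],[0,0,0,0],[0,0,0,0]], fingers=-1)

```text
t: 33.05
eef_pos: [552.3, 100.1, 37.2]
tcp_rot: [3.141, -0.0, -3.037]
ft_force: [1.1, 0.3, -0.4]
opening: 0.947
grip_force: 0.0
```

carry_out(series=[[0,0,0.2,0],[0,0,0.6,0],[0,0,0.9,0],[0,0,0.9,0],[0,0,0.9,0]])

```text
t: 33.55
eef_pos: [551.8, 100.1, 214.9]
tcp_rot: [3.142, 0.0, -3.037]
ft_force: [1.3, -0.2, 1.1]
opening: 0.996
grip_force: 0.0
```

carry_out(series=[[0,0,0.9,0],[0,0,0.9,0],[0,0,0.6,-0.4],[-0.1,0.4,0,-0.7],[-0.1,0.5,0,-0.7]])

```text
t: 34.05
eef_pos: [542.1, 145.0, 334.1]
tcp_rot: [3.141, 0.002, 3.053]
ft_force: [-0.2, 0.7, -0.3]
opening: 0.999
grip_force: 0.0
```

carry_out(series=[[-0.2,0.7,0,-0.7],[-0.2,0.7,0,-0.7],[-0.2,0.7,0,-0.7],[-0.2,0.6,0,-0.7],[0,0,0,-0.4]])

```text
t: 34.55
eef_pos: [500.7, 282.9, 332.9]
tcp_rot: [3.141, -0.0, 2.723]
ft_force: [0.7, -0.6, -0.1]
opening: 0.999
grip_force: 0.0
```

```bash
python3 - <<'E'
from seg import *
w=snap('wrist','w6.png');a=snap('top','top6.png');b=snap('scene','sc6.png');s=env.state();print(s['eef_pos'],np.degrees(s['tcp_rot']),s['opening'])
for p in ([492.5,309.4,315],):print('pred',proj('wrist',p),proj('scene',p[:2]+[286]))
def dark(im,r0,r1,c0,c1,t=60):
    m=np.zeros(im.shape[:2],np.uint8);m[r0:r1,c0:c1]=(im[r0:r1,c0:c1].max(2)<t)
    n,l,s,c=cv2.connectedComponentsWithStats(m);i=1+np.argmax(s[1:,4]);return s[i],c[i]
u,v=proj('wrist',[492.5,309.4,315]);u=int(u);v=int(v)
print(dark(w,max(v-40,0),v+25,u-60,u+60))
u,v=proj('scene',[492.5,309.4,286]).astype(int)
print(dark(b,v-18,v+18,u-12,u+12))
cv2.imwrite('pics/mix6.png',np.hstack([cv2.resize(cv2.imread('pics/w6.png'),(400,300)),cv2.resize(cv2.imread('pics/sc6.png')[130:310,200:440],(400,300))]))
E
```

```text
[501.93772031 280.20360246 332.78036302] [1.79986830e+02 1.78632063e-02 1.56074171e+02] 1.0032816913593114
pred [284.58056948 180.5070897 ] [361.84493546 184.87107828]
(array([ 265,  159,   35,   42, 1026], dtype=int32), array([280.99610136, 180.19688109]))
(array([356, 176,  12,  20, 160], dtype=int32), array([361.6125 , 185.48125]))
```

The lamp grip is where predicted. Moving onto it and gripping.

carry_out(series=[[-0.1,0.3,0,0],[-0.08,0.28,0,0],[0,0,-0.4,0],[0,0,-0.4,0],[0,0,-0.4,0]])

```text
t: 35.2
eef_pos: [493.0, 309.8, 271.7]
tcp_rot: [3.141, 0.0, 2.723]
ft_force: [-0.3, -0.0, -0.6]
opening: 0.997
grip_force: 0.0
```

carry_out(series=[[0,0,-0.28,0],[0,0,0,0],[0,0,0,0],[0,0,0,0],[0,0,0,0]])

```text
t: 35.7
eef_pos: [493.5, 309.3, 259.1]
tcp_rot: [3.14, 0.001, 2.722]
ft_force: [0.1, -0.3, 1.2]
opening: 1.004
grip_force: 0.0
```

carry_out(series=[[0,0,0,0],[0,0,0,0],[0,0,0,0],[0,0,0,0],[0,0,0,0]], fingers=1)

```text
t: 36.2
eef_pos: [493.3, 309.1, 258.3]
tcp_rot: [3.142, 0.0, 2.722]
ft_force: [-0.2, -0.1, 0.1]
opening: 0.637
grip_force: 0.0
```

carry_out(series=[[0,0,0,0],[0,0,0,0],[0,0,0,0],[0,0,0,0],[0,0,0,0]])

```text
t: 36.7
eef_pos: [493.3, 309.2, 258.3]
tcp_rot: [3.141, -0.0, 2.722]
ft_force: [0.1, -0.7, 0.7]
opening: 0.285
grip_force: 30.0
```

```bash
python3 - <<'E'
from h import *
s=env.state();p0=s['eef_pos'][:2];print(p0,s['tcp_rot'][2],s['opening'])
pv=np.array([711.3,211.9]);a0=np.degrees(np.arctan2(*(p0-pv)[::-1]));print(a0,np.linalg.norm(p0-pv))
N=40;A=np.radians(a0+(231.0-a0)*np.arange(N+1)/N)
P=np.c_[np.cos(A),np.sin(A)]*240;d=np.diff(P,axis=0)/50
print('turn/row',(231-a0)/N/6)
for i in range(0,N,5):print(d[i:i+5].round(3).tolist(),(P[i+5]+pv).round(1))
E
```

```text
[493.27127635 309.15927219] 2.7223815920126966 0.2852914450299393
155.95908213272403 238.7381208878365
turn/row 0.31267049111364986
[[-0.062, -0.145], [-0.057, -0.146], [-0.052, -0.148], [-0.047, -0.15], [-0.042, -0.151]] [479.1 272.6]
[[-0.037, -0.153], [-0.032, -0.154], [-0.027, -0.155], [-0.022, -0.156], [-0.017, -0.156]] [472.3 234. ]
[[-0.012, -0.157], [-0.007, -0.157], [-0.002, -0.157], [0.004, -0.157], [0.009, -0.157]] [471.9 194.7]
[[0.014, -0.157], [0.019, -0.156], [0.024, -0.155], [0.029, -0.154], [0.034, -0.153]] [477.9 156. ]
[[0.039, -0.152], [0.044, -0.151], [0.049, -0.149], [0.054, -0.148], [0.059, -0.146]] [490.1 118.7]
[[0.063, -0.144], [0.068, -0.142], [0.073, -0.139], [0.077, -0.137], [0.082, -0.134]] [508.3  83.9]
[[0.086, -0.132], [0.09, -0.129], [0.094, -0.126], [0.098, -0.122], [0.102, -0.119]] [531.9  52.5]
[[0.106, -0.116], [0.11, -0.112], [0.114, -0.109], [0.117, -0.105], [0.12, -0.101]] [560.3  25.4]
```

carry_out(series=[[-0.03,-0.07,0,-0.0],[-0.06,-0.145,0,0.3],[-0.055,-0.146,0,0.3],[-0.05,-0.15,0,0.3],[-0.045,-0.15,0,0.3]])

```text
t: 37.2
eef_pos: [481.5, 275.9, 258.2]
tcp_rot: [3.141, 0.001, 2.85]
ft_force: [4.1, 3.1, -2.0]
opening: 0.288
grip_force: 30.0
```

carry_out(series=[[-0.04,-0.152,0,0.3],[-0.035,-0.153,0,0.3],[-0.03,-0.154,0,0.3],[-0.025,-0.155,0,0.3],[-0.02,-0.156,0,0.3]])

```text
t: 37.7
eef_pos: [474.1, 237.3, 258.3]
tcp_rot: [3.141, 0.001, 3.007]
ft_force: [4.3, 3.1, -1.7]
opening: 0.287
grip_force: 30.0
```

carry_out(series=[[-0.015,-0.156,0,0.3],[-0.01,-0.157,0,0.3],[-0.004,-0.157,0,0.3],[0.001,-0.157,0,0.3],[0.006,-0.157,0,0.3]])

```text
t: 38.2
eef_pos: [473.2, 198.3, 258.3]
tcp_rot: [3.141, 0.002, -3.119]
ft_force: [4.5, 3.1, -4.5]
opening: 0.289
grip_force: 30.0
```

carry_out(series=[[0.011,-0.157,0,0.3],[0.016,-0.157,0,0.3],[0.021,-0.156,0,0.3],[0.026,-0.155,0,0.3],[0.031,-0.154,0,0.3]])

```text
t: 38.7
eef_pos: [478.5, 159.4, 258.3]
tcp_rot: [3.141, 0.002, -2.962]
ft_force: [5.6, 4.1, -3.3]
opening: 0.287
grip_force: 30.0
```

carry_out(series=[[0.036,-0.153,0,0.3],[0.041,-0.152,0,0.3],[0.046,-0.15,0,0.3],[0.051,-0.149,0,0.3],[0.056,-0.147,0,0.3]])

```text
t: 39.2
eef_pos: [490.2, 122.0, 258.3]
tcp_rot: [3.141, 0.002, -2.805]
ft_force: [6.0, 6.3, -3.5]
opening: 0.283
grip_force: 30.0
```

carry_out(series=[[0.061,-0.145,0,0.3],[0.066,-0.143,0,0.3],[0.07,-0.14,0,0.3],[0.075,-0.138,0,0.3],[0.08,-0.135,0,0.3]])

```text
t: 39.7
eef_pos: [507.6, 87.2, 258.3]
tcp_rot: [3.141, 0.002, -2.648]
ft_force: [4.1, 6.0, -2.3]
opening: 0.286
grip_force: 30.0
```

carry_out(series=[[0.084,-0.133,0,0.3],[0.088,-0.13,0,0.3],[0.092,-0.127,0,0.3],[0.096,-0.124,0,0.3],[0.1,-0.12,0,0.3]])

```text
t: 40.2
eef_pos: [530.3, 55.4, 258.3]
tcp_rot: [3.141, 0.001, -2.491]
ft_force: [2.4, 6.3, -1.8]
opening: 0.286
grip_force: 30.0
```

carry_out(series=[[0.105,-0.117,0,0.3],[0.109,-0.113,0,0.3],[0.113,-0.11,0,0.3],[0.116,-0.106,0,0.3],[0.12,-0.102,0,0.2]])

```text
t: 40.7
eef_pos: [557.8, 27.6, 258.3]
tcp_rot: [3.141, -0.0, -2.344]
ft_force: [-2.3, 3.3, 1.3]
opening: 0.286
grip_force: 30.0
```

carry_out(series=[[0.03,-0.035,0,0],[0,0,0,0],[0,0,0,0],[0,0,0,0],[0,0,0,0]])

```text
t: 41.2
eef_pos: [559.5, 26.0, 258.3]
tcp_rot: [-3.142, -0.0, -2.346]
ft_force: [0.5, 0.3, 0.3]
opening: 0.29
grip_force: 30.0
```

carry_out(series=[[0.01,-0.012,0,0],[0,0,0,0],[0,0,0,0],[0,0,0,0],[0,0,0,0]])

```text
t: 41.7
eef_pos: [560.1, 25.5, 258.3]
tcp_rot: [3.141, 0.0, -2.346]
ft_force: [-1.1, 3.7, 0.4]
opening: 0.291
grip_force: 30.0
```

carry_out(series=[[0,0,0,0],[0,0,0,0],[0,0,0,0],[0,0,0,0],[0,0,0,0]], fingers=-1)

```text
t: 42.2
eef_pos: [560.2, 25.3, 258.2]
tcp_rot: [3.142, -0.0, -2.346]
ft_force: [0.1, -1.2, -0.4]
opening: 0.652
grip_force: 0.0
```

carry_out(series=[[0,0,0,0],[0,0,0.2,0],[0,0,0.5,0],[0,0,0.7,0],[0,0,0.7,0]])

```text
t: 42.7
eef_pos: [559.9, 25.4, 365.2]
tcp_rot: [3.142, -0.0, -2.346]
ft_force: [0.8, -0.3, 0.0]
opening: 0.992
grip_force: 0.0
```

carry_out(series=[[-0.5,0,0.2,-0.2],[-0.8,0,0,-0.3],[-0.8,0,0,-0.3],[0,0,0,0],[0,0,0,0]])

```text
t: 43.2
eef_pos: [454.9, 25.4, 374.6]
tcp_rot: [-3.14, 0.002, -2.43]
ft_force: [1.0, 0.3, 0.7]
opening: 1.0
grip_force: 0.0
```

```bash
python3 - <<'E'
from seg import *
w=snap('wrist','w7.png');a=snap('top','top7.png');b=snap('scene','sc7.png');s=env.state();print(s['eef_pos'],s['ft_force'])
def dark(im,r0,r1,c0,c1,t=60):
    m=np.zeros(im.shape[:2],np.uint8);m[r0:r1,c0:c1]=(im[r0:r1,c0:c1].max(2)<t)
    n,l,s,c=cv2.connectedComponentsWithStats(m);i=1+np.argmax(s[1:,4]);return s[i],c[i]
u,v=proj('scene',[560.3,25,286]).astype(int);print(u,v)
st,c=dark(b,v-18,v+14,u-12,u+12);print(st,c,ray('scene',*c,286),proj('wrist',[560.3,25,315]))
t=cv2.cvtColor(a[100:270,160:380],cv2.COLOR_RGB2BGR);q=cv2.cvtColor(b[110:280,110:330],cv2.COLOR_RGB2BGR)
cv2.imwrite('pics/mix7.png',np.hstack([cv2.resize(t,(400,309)),cv2.resize(q,(400,309))]))
E
```

```text
[455.92938101  25.3091806  373.31311793] [ 0.64491289  0.21110392 -0.0082807 ]
259 167
[257 159   8  18 135] [260.37777778 167.34814815] [560.34560168  26.72516667 286.        ] [191.64852424 263.64779714]
```

View pics/mix7.png

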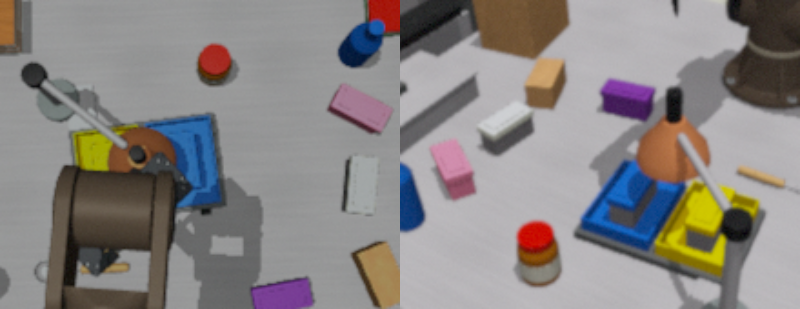

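Both tubs stand upright in their trays, the grip at (674,105) measures (560,27), so the lamp is centred within about 2 mm. The arm is clear, so I'm handing in.

```bash
python3 -c "
from cell import env
print(env.job_done())"
```

```text
the job is handed in; nothing more can be done
None
```

The job is handed in, done in the order asked in about 43 s: both tubs stand upright in their trays, the lamp is back within about 2 mm of centre over the plate, and the white tub and bystanders were left alone; two early grasps of the blue tub closed above its lid without moving it, and no verdict came back.

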